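# Sweep the tealights into the collecting tray

### The arm

A 7-joint arm with a two-finger parallel gripper is mounted at the origin on the work surface. World frame = base frame: x ahead of the robot, y to its left, z up, the work surface at z = 0. Lengths are in m, angles in rad, forces in N, time in s.
With the tool pointing down it reaches from about 0.425 to 0.925 m from the base axis. Payload 6.8 kg.
Tool frame: the origin (TCP) lies on the centre line of the jaws, within the pads' length; the fingertips stand bot.finger_overhang ahead of it and the grasp point (between the pads) lies 3 mm ahead of it (bot.finger_overhang is the distance from the TCP to the fingertips, in m); z points along the fingers, y is the direction in which the jaws open and shut (so a half turn about z gives the same grasp; the last joint's range is limited). The gripper opens to 85 mm and grips with 20 to 120 N. Pads are 22 mm wide; open, the fingers measure 114 mm over their backs; the gripper's body (76 mm by 85 mm) begins 54 mm behind the grasp point. The pads swing forward as they close: fully open they stand 13 mm farther back than shut.
Start: joints at [1.227, 0.477, 0.022, 1.555, -0.011, 1.109, -0.083], TCP at [0.158, -0.656, 0.253] pointing down, gripper open.
Joint ranges: [-2.96, 2.96], [-0.34, 2.1], [-1.41, 1.46], [0.24, 2.44], [-1.37, 4.51], [0.17, 1.92], [-2.96, 2.96]. Speed limits (rad/s): [2.39, 2.39, 3.14, 3.14, 3.14, 3.14, 3.14].

### API

Orientations are given as a unit quaternion [w, x, y, z].
In Python, from station import bot gives the robot as it stands.
- The arm moves only by the tool drive_tool, never from a script. Its argument "increments" is text: rows parted by semicolons, each of 4 numbers parted by spaces: the shift along the world's x, y, z in m, then the turn about the world's z in rad. In form: tx ty tz spin; .... A call has 1 to 12 rows; each row shifts and turns the commanded pose from where the row before left it; what a row does not reach is not made up. A row lasts 1/12 s, in which the tool goes at most 41.7 mm and 7.16 degrees, less where a joint would pass 70% of its speed; a pose out of reach is approached as far as the arm can. A call is refused whole if a number of a shift passes 0.0417 or a number of a turn 0.125, either way. A call with a gripper value outside its range is refused whole. "grip" is the opening, from 0 (shut) to 1 (fully open), set as the call begins (left out, the last holds). The fingers move at their own pace and stop on an object; "squeeze" is the grip in N (left out, the last holds). Time passes only in rows, so rows that do not move let the fingers close. It gives the time, the measured TCP pose, the force and the opening at its end, in the units of the state.
- bot.get_obs(): the state, without advancing time (a new reading comes with each control period).
- bot.read_camera(name): name is "scene" or "top" or "wrist"; returns the picture (400x640x3 uint8, red, green, blue); there is no depth.
- bot.calibration(name): a dict with "fx", "fy", "cx", "cy" (pixels), "distortion" ([k1, k2, p1, p2, k3] as OpenCV has them; the pictures are not rectified), "camera_from_world" (4x4, takes a point from world to camera coordinates). Camera axes: x right, y down, z forward; pixel columns grow to the right and rows downward; lengths in m; the calibration is good to about 2 mm. A picture is of the moment at which its call begins: read the wrist's pose just before it. calibration takes no time and is no camera call; for the wrist camera it gives the pose at the moment of the call.
- bot.hand_in(): hands the job in, once; it reports no verdict.
The state is a dict: "t": time; "q": joint angles; "joint_vel": joint speeds; "joint_torque": joint torques, N m; "eef_pos": TCP position; "tool_rot": TCP orientation; "contact_force": force on the tool from outside, world axes, zero at the start; "torque": the same for the moment, N m; "gripper_width": opening from 0.0 (shut) to 1.0 (fully open).
Only numpy, scipy, OpenCV 4.12 (cv2) and the standard library are available. Lean on these libraries where they do the work, as an engineer would, in place of code of your own. Each camera call takes 0.05 s, during which the arm holds its last target.

### The job

Three tealights are scattered on the candle-making bench: gently sweep them along the bench top with the fingertips into the low collecting tray through its open side, so that all three end up standing upright and fully inside. Slide them only; do not pick any of them up, tip them over or flick them. Leave the two glass jar candles that stand among them where they are.

Things in the scene. Friction and masses are not known exactly. Their poses are not given: they have to be found in the camera images.
- tealight0: Loose tealight candle: round thin aluminium cup, 38 mm across, 16 mm tall, 18 g nominal (may differ), filled to the rim with hard white wax, so a plain solid disc. Stands on the bench. Origin: centre of its underside. The three are alike.
- tealight1: Loose tealight candle: round thin aluminium cup, 38 mm across, 16 mm tall, 18 g nominal (may differ), filled to the rim with hard white wax, so a plain solid disc. Stands on the bench. Origin: centre of its underside. The three are alike.
- tealight2: Loose tealight candle: round thin aluminium cup, 38 mm across, 16 mm tall, 18 g nominal (may differ), filled to the rim with hard white wax, so a plain solid disc. Stands on the bench. Origin: centre of its underside. The three are alike.
- tray: Low dark steel tray fixed to the bench, open on top and along one long side. Outside 160 mm (its x) by 120 mm (its y), 22 mm tall; three walls, 4 mm thick. Origin: centre of its footprint, on the bench top. Open side at its y = -60 mm, 152 mm clear between the side walls; +y points to the back wall, inner face at y = +56 mm. Thin floor flush with the bench, no step: things slide straight in.
- jar0: Jar candle, a bystander: low round glass jar with white wax in it, 55 mm across at the belly, 38 mm tall, slightly waisted neck, about 160 g. Stands loose on the bench among the tealights. Origin: centre of its underside.
- jar1: Jar candle, a bystander: low round glass jar with white wax in it, 55 mm across at the belly, 38 mm tall, slightly waisted neck, about 160 g. Stands loose on the bench among the tealights. Origin: centre of its underside.
There are look-alikes about, which are no part of the job. Leave any blue look-alike of the tealight2 alone. Leave any purple look-alike of the tealight0 alone.

How it is judged:
At the end, for the whole second after the job is handed in: All three tealights stand upright (within 0.15 rad) and at rest on the tray's floor, between its side walls, with their centres at least 15 mm inside the open side; both jar candles upright and within 20 mm of where they began (x of tealight0 in the frame of tray between -0.068 and 0.068 m and y of tealight0 in the frame of tray between -0.045 and 0.056 m and z of each of tealight0, tealight1, tealight2 in the frame of tray below 0.006 m and angle between each of tealight0, tealight1, tealight2, jar0, jar1's own z axis and vertical below 0.15 rad and linear speed of each of tealight0, tealight1, tealight2 below 0.02 m/s and x of tealight1 in the frame of tray between -0.068 and 0.068 m and y of tealight1 in the frame of tray between -0.045 and 0.056 m and x of tealight2 in the frame of tray between -0.068 and 0.068 m and y of tealight2 in the frame of tray between -0.045 and 0.056 m and distance of each of jar0, jar1 from where it was at the start of the episode below 0.02 m); the robot touches nothing.
It fails at once if a tealight was lifted off the bench (12 mm or more) instead of swept (height (world z) of any of tealight0, tealight1, tealight2 above 0.012 m).
It fails at once if a tealight was tipped by more than 0.7 rad (angle between any of tealight0, tealight1, tealight2's own z axis and vertical above 0.7 rad).
It fails at once if a tealight was flicked (faster than 0.7 m/s) (linear speed of any of tealight0, tealight1, tealight2 above 0.7 m/s).
It fails at once if a jar candle was moved by more than 20 mm or tipped (distance of any of jar0, jar1 from where it was at the start of the episode above 0.02 m or angle between any of jar0, jar1's own z axis and vertical above 0.3 rad).
It also fails if it takes over 72 s, if anything falls off the work surface, if the arm or the gripper's body presses on something with over 40 N, if the wrist force passes 120 N, or if a joint passes its speed limit or range.

## Working session

There is one attempt and no reset: what is moved stays moved. The work goes in short steps, Python scripts to look and compute and a tool call to move; the robot and the scene stay as the last step left them, time stands still between calls to the robot, and variables do not carry over. Pictures are saved under pics/ and viewed, and the job is handed in when it is done.

Besides the shell and the picture viewer there is one more tool, called after "Call:" as name(argument=value, ...) on one line, values as JSON. drive_tool: Moves the arm, as the interface text tells. Its arguments: {"type":"object","properties":{"increments":{"type":"string"},"grip":{"type":"number"},"squeeze":{"type":"number"}},"required":["increments"]}

```bash
mkdir -p pics; ls; python3 - <<'E'
from station import bot
import cv2
for n in ["scene","top","wrist"]:
    im=bot.read_camera(n); cv2.imwrite(f"pics/{n}0.png",im[:,:,::-1])
    c=bot.calibration(n); print(n,c)
o=bot.get_obs(); print(o); print(bot.finger_overhang)
E
```

```text
pics
scene {'fx': 463.1985074744398, 'fy': 463.1985074744398, 'cx': 322.00362731490196, 'cy': 199.34908217969874, 'distortion': array([-0.09523202,  0.        ,  0.        ,  0.        ,  0.        ]), 'camera_from_world': array([[-0.1071521 ,  0.99414122,  0.01420072,  0.04743789],
       [ 0.76139961,  0.09123455, -0.64183089, -0.36889154],
       [-0.63936614, -0.0579611 , -0.76671471,  1.32713988],
       [ 0.        ,  0.        ,  0.        ,  1.        ]])}
top {'fx': 454.51518183967886, 'fy': 454.51518183967886, 'cx': 312.5617985362449, 'cy': 202.04758022547546, 'distortion': array([-0.06334419,  0.        ,  0.        ,  0.        ,  0.        ]), 'camera_from_world': array([[-0.00822442, -0.99958989,  0.02743006, -0.01909855],
       [-0.99428515,  0.00525478, -0.10662755,  0.52875933],
       [ 0.10643969, -0.02815025, -0.9939206 ,  0.78904991],
       [ 0.        ,  0.        ,  0.        ,  1.        ]])}
wrist {'fx': 308.3078790162261, 'fy': 308.3078790162261, 'cx': 317.36548157231397, 'cy': 195.70757770199134, 'distortion': array([-0.03732525,  0.        ,  0.        ,
[... 301 characters left out ...]
 0.15, 'q': array([ 1.22690642,  0.47761225,  0.02233031,  1.55616835, -0.01149047,
        1.10930068, -0.08306132]), 'joint_vel': array([-0.00079093, -0.0021867 , -0.00096459, -0.00201906,  0.0007523 ,
       -0.00041692, -0.0003594 ]), 'joint_torque': array([ 2.60910463e-03, -5.96927798e+01,  1.60984877e+00, -2.81489038e+01,
        1.26355331e-02,  6.45951979e-03, -9.36629078e-06]), 'eef_pos': array([ 0.15759957, -0.65593139,  0.25257101]), 'tool_rot': array([-6.68359152e-04,  9.93053746e-01,  1.17659658e-01, -1.27124169e-04]), 'contact_force': array([-0.1542238 ,  0.68917555,  0.74927591]), 'torque': array([0.01405625, 0.04217051, 0.020225  ]), 'gripper_width': 1.0037340806033923}
0.022
```

View pics/scene0.png

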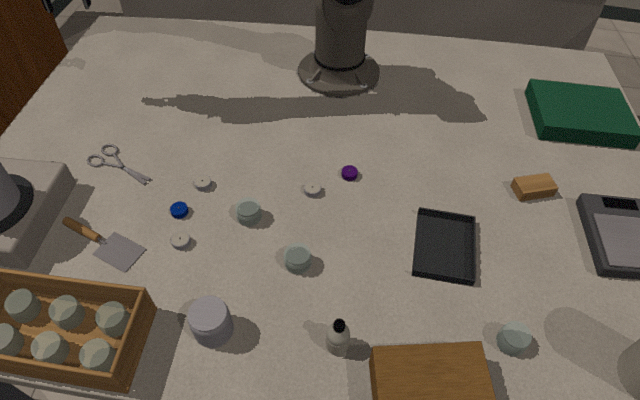

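View pics/top0.png

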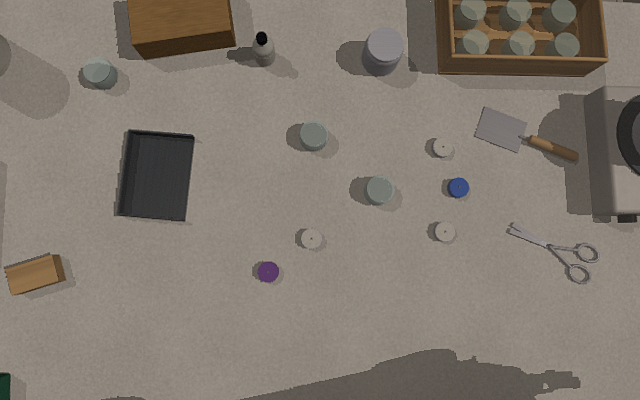

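```bash
cat > h.py <<'E'
import numpy as np, cv2
from station import bot
def p2w(name,pts,z,c=None):
    c=c or bot.calibration(name)
    K=np.array([[c['fx'],0,c['cx']],[0,c['fy'],c['cy']],[0,0,1]])
    u=cv2.undistortPoints(np.array(pts,float).reshape(-1,1,2),K,np.array(c['distortion'])).reshape(-1,2)
    T=c['camera_from_world'];R=T[:3,:3];t=T[:3,3];o=-R.T@t
    d=np.c_[u,np.ones(len(u))]@R
    return o+d*((z-o[2])/d[:,2])[:,None]
def w2p(name,P):
    c=bot.calibration(name)
    K=np.array([[c['fx'],0,c['cx']],[0,c['fy'],c['cy']],[0,0,1]])
    T=c['camera_from_world']
    return cv2.projectPoints(np.array(P,float).reshape(-1,1,3),cv2.Rodrigues(T[:3,:3])[0],T[:3,3],K,np.array(c['distortion']))[0].reshape(-1,2)
E
python3 - <<'E'
import cv2
im=cv2.imread('pics/top0.png')
cv2.imwrite('pics/ctray.png',cv2.resize(im[115:235,100:220],None,fx=5,fy=5,interpolation=2))
cv2.imwrite('pics/cobj.png',cv2.resize(im[110:290,250:480],None,fx=3.4,fy=3.3,interpolation=2)[:594])
E
```

```text
(no output)
```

View pics/ctray.png

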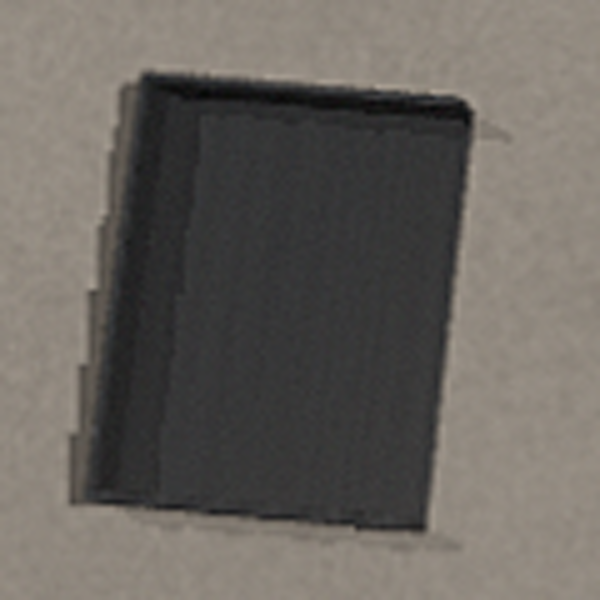

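View pics/cobj.png

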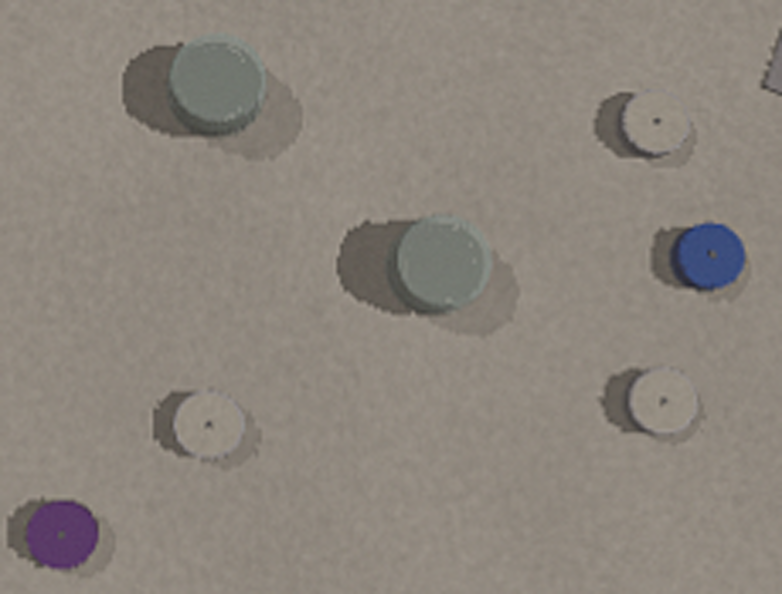

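```bash
python3 - <<'E'
from h import *
np.set_printoptions(precision=4,suppress=True)
print(p2w('top',[(443.2,146.7),(445,231.5),(311.2,238.8),(459.1,187),(267.9,271.8)],.016))
print(p2w('top',[(313.8,135.2),(380.6,189.4)],.038))
f=lambda a:[(100+x/5,115+y/5) for x,y in a]
print('open floor',p2w('top',f([(468,125),(425,528)]),0))
print('rim',p2w('top',f([(145,75),(470,103),(425,528),(88,500)]),.022))
# scene
print(p2w('scene',[(203,183),(180,240),(313,189),(179,208),(349.5,171)],.016), p2w('scene',[(249,208),(298,256)],.036))
E
```

```text
[[ 0.6332 -0.2693  0.016 ]
 [ 0.4742 -0.2662  0.016 ]
 [ 0.463  -0.02    0.016 ]
 [ 0.5567 -0.2963  0.016 ]
 [ 0.4044  0.0582  0.016 ]]
[[ 0.6492 -0.0256  0.038 ]
 [ 0.5498 -0.1446  0.038 ]]
open floor [[0.6506 0.2001 0.    ]
 [0.4984 0.2128 0.    ]]
rim [[0.6649 0.3151 0.022 ]
 [0.6534 0.1943 0.022 ]
 [0.4969 0.2072 0.022 ]
 [0.5076 0.33   0.022 ]]
[[ 0.4817 -0.2619  0.016 ]
 [ 0.6374 -0.2667  0.016 ]
 [ 0.4702 -0.0171  0.016 ]
 [ 0.5573 -0.2937  0.016 ]
 [ 0.4064  0.0587  0.016 ]] [[ 0.555  -0.1398  0.036 ]
 [ 0.6591 -0.0231  0.036 ]]
```

Call:
drive_tool(increments="0.03 0.025 0 0.08;0.03 0.025 0 0.08;0.03 0.025 0 0.08;0.03 0.025 0 0.08;0.03 0.025 0 0.08;0.03 0.025 0 0.08;0.03 0.025 0 0.08;0.03 0.025 0 0.08;0.03 0.025 0 0.08;0.03 0.025 0 0.08;0.03 0.025 0 0.08;0.03 0.025 0 0.084", grip=0.28, squeeze=20)

```text
t: 1.15
eef_pos: [0.5187, -0.3549, 0.2532]
tool_rot: [-0.0, 0.824, 0.566, -0.0]
contact_force: [0.8, 0.4, -0.8]
gripper_width: 0.281
```

Call:
drive_tool(increments="-0.0074 0.029 0 0;-0.0074 0.029 0 0;-0.0074 0.029 0 0;-0.0074 0.029 0 0;-0.0074 0.029 -0.01 0;-0.0074 0.029 -0.02 0;-0.0074 0.029 -0.03 0;-0.0074 0.029 -0.03 0;-0.0074 0.029 -0.03 0;-0.0074 0.029 -0.03 0;0 0 -0.02 0;0 0 0 0")

```text
t: 2.15
eef_pos: [0.4411, -0.0665, 0.0822]
tool_rot: [-0.002, 0.824, 0.566, -0.002]
contact_force: [-0.5, -0.5, 0.3]
gripper_width: 0.277
```

```bash
python3 - <<'E'
from h import *
im=bot.read_camera('wrist')[:,:,::-1]; cv2.imwrite('pics/w1.png',im)
im=bot.read_camera('scene')[:,:,::-1]; cv2.imwrite('pics/s1.png',cv2.resize(im[100:290,180:480],None,fx=2.6,fy=2.6))
E
```

```text
(no output)
```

View pics/w1.png

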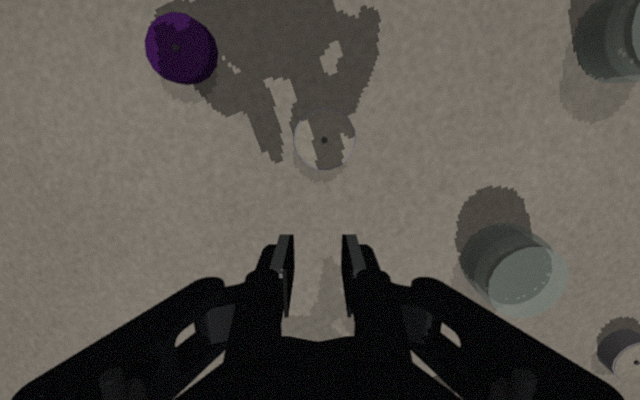

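View pics/s1.png

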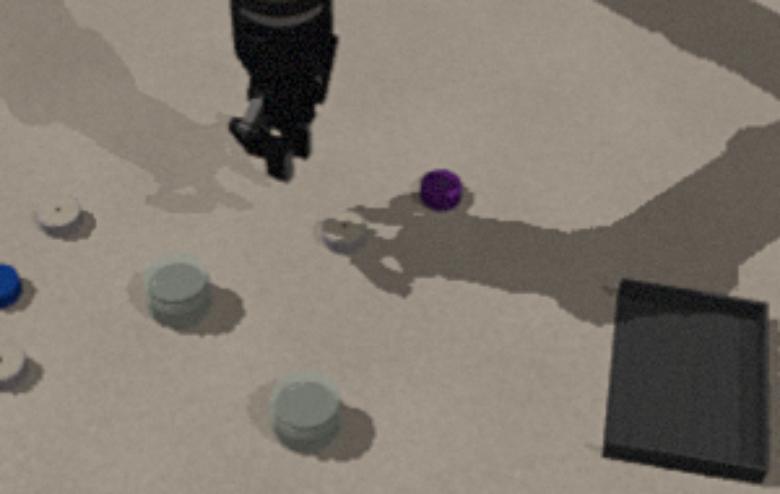

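Call:
drive_tool(increments="0.003 0.0 -0.02 0;0 0 -0.02 0;0 0 -0.01 0;0 0 -0.004 0;0 0 0 0")

```text
t: 2.67
eef_pos: [0.4475, -0.069, 0.0315]
tool_rot: [0.0, 0.826, 0.564, -0.0]
contact_force: [0.8, 0.3, 0.7]
gripper_width: 0.283
```

```bash
python3 - <<'E'
from h import *
np.set_printoptions(precision=4,suppress=True)
im=bot.read_camera('scene')[:,:,::-1]; cv2.imwrite('pics/s2.png',cv2.resize(im[120:230,250:400],None,fx=5,fy=5))
im=bot.read_camera('wrist')[:,:,::-1]; cv2.imwrite('pics/w2.png',im)
o=bot.get_obs();print(o['eef_pos'],o['contact_force'])
E
```

```text
[ 0.4479 -0.0687  0.0322] [-0.3545  0.0393 -0.4846]
```

View pics/s2.png

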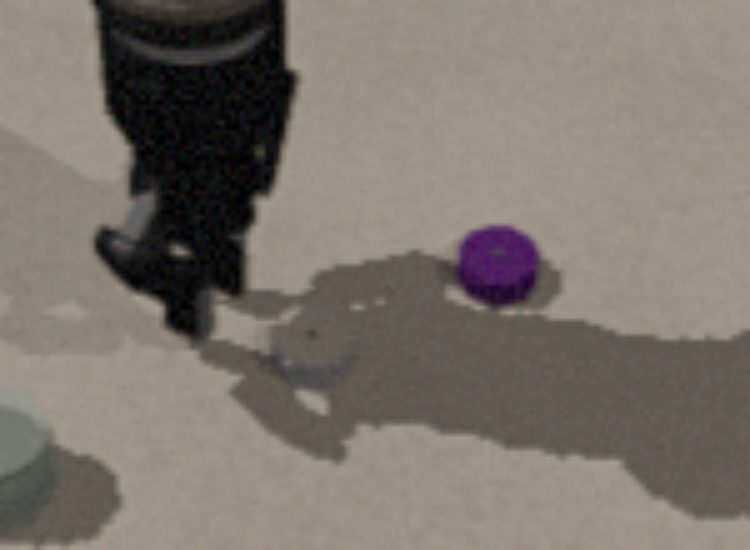

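View pics/w2.png

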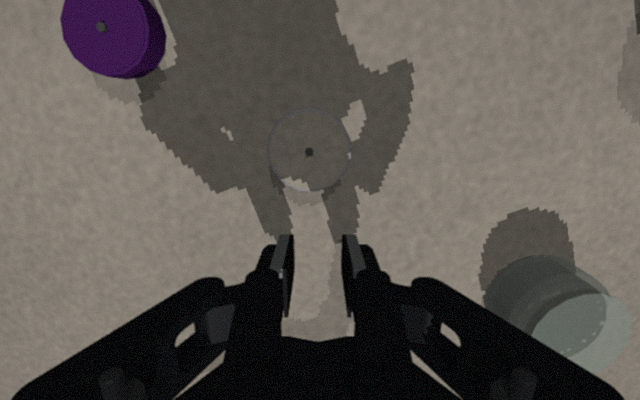

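Call:
drive_tool(increments="-0.004 0.0015 -0.004 0;0 0 -0.004 0;0.003 0.0074 0 0;0.003 0.0074 0 0;0.002 0.005 0 0;0.002 0.005 0 0;0.002 0.005 0 0;0.002 0.005 0 0;0.003 0.0074 0 0;0.003 0.0074 0 0;0.003 0.0074 0 0;0 0 0 0")

```text
t: 3.77
eef_pos: [0.4673, -0.0075, 0.0235]
tool_rot: [-0.0, 0.825, 0.566, 0.001]
contact_force: [0.1, -0.0, 0.2]
gripper_width: 0.28
```

```bash
python3 - <<'E'
from h import *
np.set_printoptions(precision=4,suppress=True)
im=bot.read_camera('wrist')[:,:,::-1]; cv2.imwrite('pics/w3.png',im)
E
```

```text
(no output)
```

View pics/w3.png

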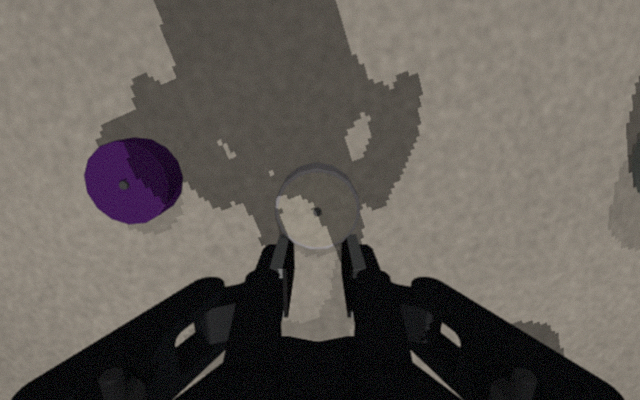

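Call:
drive_tool(increments="0.003 0.0075 0 0;0.0045 0.0115 0 0;0.005 0.013 0 0;0.005 0.013 0 0;0.005 0.013 0 0;0.005 0.013 0 0;0.005 0.013 0 0;0.005 0.013 0 0;0.005 0.013 0 0;0.005 0.013 0 0;0.005 0.013 0 0;0.0045 0.0115 0 0")

```text
t: 4.82
eef_pos: [0.5237, 0.1393, 0.0233]
tool_rot: [-0.0, 0.825, 0.565, 0.0]
contact_force: [0.5, 0.4, 0.6]
gripper_width: 0.277
```

```bash
python3 - <<'E'
from h import *
np.set_printoptions(precision=4,suppress=True)
im=bot.read_camera('wrist')[:,:,::-1]; cv2.imwrite('pics/w4.png',im)
print(bot.get_obs()['eef_pos'])
E
```

```text
[0.5247 0.1424 0.0237]
```

View pics/w4.png

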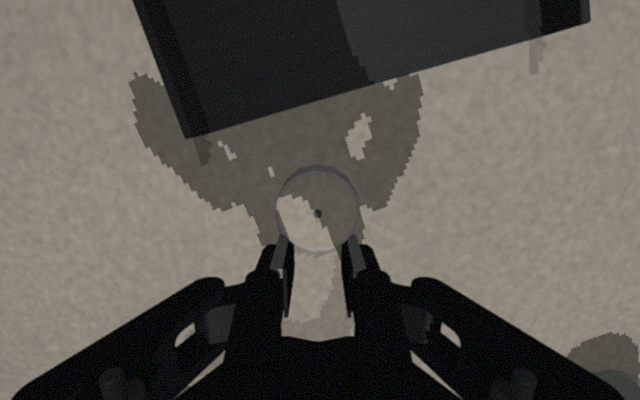

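Call:
drive_tool(increments="0.0035 0.008 0 0;0.005 0.012 0 0;0.005 0.012 0 0;0.005 0.012 0 0;0.005 0.012 0 0;0.005 0.012 0 0;0.005 0.012 0 0;0.005 0.012 0 0;0.004 0.01 0 0;0.003 0.008 0 0;0.002 0.005 0 0;0.001 0.002 0 0")

```text
t: 5.87
eef_pos: [0.5718, 0.2558, 0.0233]
tool_rot: [-0.0, 0.825, 0.565, 0.0]
contact_force: [-0.3, -0.5, 0.6]
gripper_width: 0.278
```

```bash
python3 - <<'E'
from h import *
np.set_printoptions(precision=4,suppress=True)
im=bot.read_camera('wrist')[:,:,::-1]; cv2.imwrite('pics/w5.png',im)
print(bot.get_obs()['eef_pos'],bot.get_obs()['contact_force'])
E
```

```text
[0.5719 0.2556 0.0233] [0.3999 0.1961 0.3935]
```

View pics/w5.png

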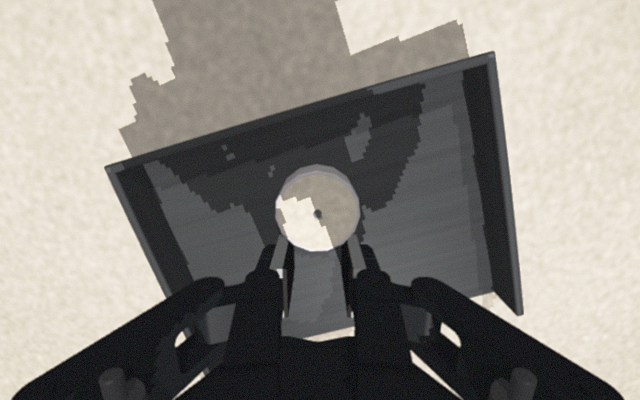

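Call:
drive_tool(increments="0.002 0.005 0 0;0.0015 0.004 0 0;0 0 0 0;-0.004 -0.01 0 0;-0.008 -0.02 0.01 0;-0.008 -0.02 0.03 0.05;-0.01 -0.03 0.04 0.05;-0.012 -0.04 0.01 0.05;-0.012 -0.04 0 0.05;-0.012 -0.04 0 0.05;-0.012 -0.04 0 0;-0.012 -0.04 0 0")

```text
t: 6.92
eef_pos: [0.4857, -0.0121, 0.1059]
tool_rot: [0.0, 0.749, 0.663, -0.0]
contact_force: [0.9, -0.9, 0.3]
gripper_width: 0.284
```

Call:
drive_tool(increments="-0.003 -0.04 0 0;-0.003 -0.04 0 0;-0.003 -0.04 0 0;-0.003 -0.04 0 0;0 -0.04 0 0;0 -0.04 0 0;0 -0.04 0 0;0 -0.03 0 0;0 -0.02 0 0;0 0 0 0")

```text
t: 7.75
eef_pos: [0.4727, -0.3458, 0.1055]
tool_rot: [0.001, 0.751, 0.66, -0.001]
contact_force: [-0.5, -0.7, 0.2]
gripper_width: 0.281
```

```bash
python3 - <<'E'
from h import *
np.set_printoptions(precision=4,suppress=True)
im=bot.read_camera('wrist')[:,:,::-1]; cv2.imwrite('pics/w6.png',im)
im=bot.read_camera('top')[:,:,::-1]; cv2.imwrite('pics/t6.png',im)
o=bot.get_obs();print(o['t'],o['eef_pos'],o['tool_rot'])
E
```

```text
7.85 [ 0.474  -0.3402  0.1054] [-0.0003  0.7495  0.662  -0.0003]
```

View pics/w6.png

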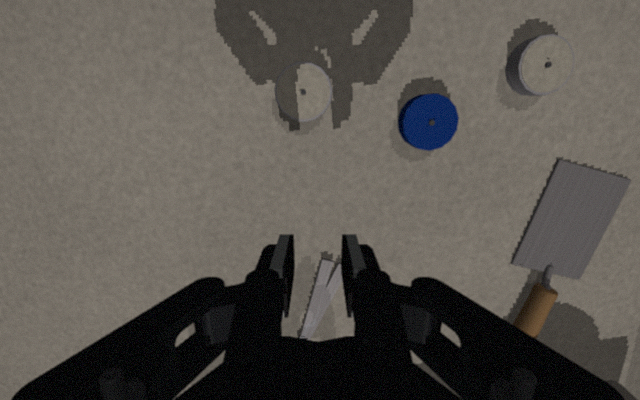

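View pics/t6.png

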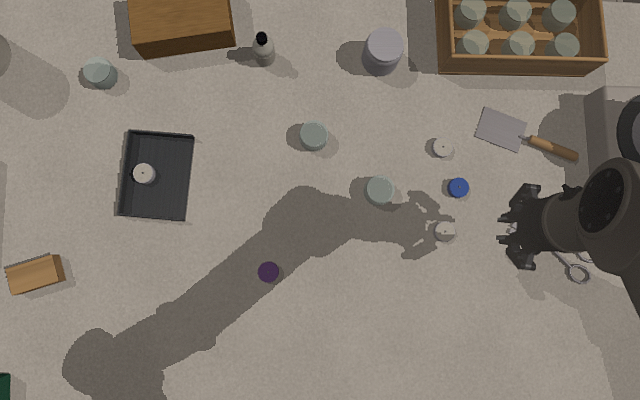

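```bash
python3 - <<'E'
from h import *
np.set_printoptions(precision=4,suppress=True)
print(p2w('wrist',[(304,91),(547,64)],.016),p2w('wrist',[(325,256),(320,262)],.005),p2w('top',[(509,226),(143.5,173.5)],.01))
E
```

```text
[[ 0.475  -0.2603  0.016 ]
 [ 0.6337 -0.2617  0.016 ]] [[ 0.4744 -0.3847  0.005 ]
 [ 0.4698 -0.3895  0.005 ]] [[ 0.4835 -0.3912  0.01  ]
 [ 0.5854  0.2893  0.01  ]]
```

Call:
drive_tool(increments="-0.003 0.015 -0.02 0;-0.002 0.015 -0.03 0;0 0 -0.02 0;0 0 -0.012 0;0 0 0 0;0 0.006 0 0;0.001 0.006 0 0;0.001 0.005 0 0;0 0.005 0 0;0 0.005 0 0;0 0.005 0 0;0 0.006 0 0")

```text
t: 8.85
eef_pos: [0.4725, -0.2709, 0.0238]
tool_rot: [0.0, 0.749, 0.663, -0.0]
contact_force: [-0.1, -0.3, -0.7]
gripper_width: 0.28
```

```bash
python3 - <<'E'
from h import *
np.set_printoptions(precision=4,suppress=True)
im=bot.read_camera('wrist')[:,:,::-1]; cv2.imwrite('pics/w7.png',im)
o=bot.get_obs();print(o['t'],o['eef_pos'],o['tool_rot'])
E
```

```text
8.9 [ 0.4726 -0.2693  0.0237] [-0.0003  0.7481  0.6635  0.0003]
```

View pics/w7.png

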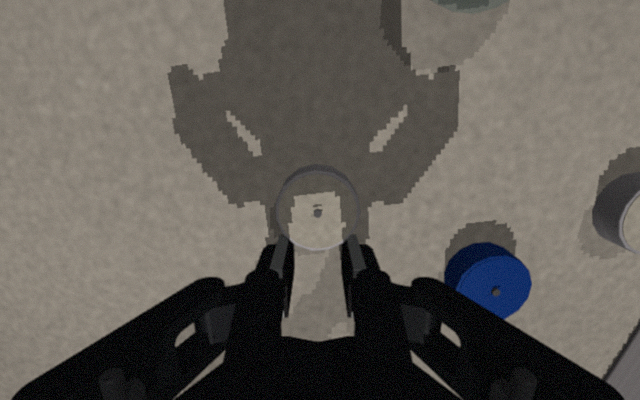

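Call:
drive_tool(increments="0 0.008 0 0;0 0.012 0 0;0 0.0145 0 0;0 0.0145 0 0;0 0.0145 0 0;0 0.0145 0 0;0 0.0145 0 0;0 0.0145 0 0;0 0.0145 0 0;0 0.0145 0 0;0 0.0145 0 0;0 0.0145 0 0")

```text
t: 9.9
eef_pos: [0.4722, -0.1046, 0.0237]
tool_rot: [-0.0, 0.748, 0.663, 0.0]
contact_force: [0.6, -0.4, -0.1]
gripper_width: 0.28
```

Call:
drive_tool(increments="0 0.014 0 0;0 0.014 0 0;0 0.014 0 0;0.002 0.014 0 0;0.003 0.014 0 0;0.003 0.014 0 0;0.003 0.014 0 0;0.003 0.014 0 0;0.003 0.014 0 0;0.003 0.014 0 0;0.003 0.014 0 0;0.003 0.012 0 0")

```text
t: 10.9
eef_pos: [0.498, 0.0617, 0.0237]
tool_rot: [-0.0, 0.748, 0.663, 0.0]
contact_force: [0.1, 0.3, 0.5]
gripper_width: 0.277
```

```bash
python3 - <<'E'
from h import *
np.set_printoptions(precision=4,suppress=True)
im=bot.read_camera('wrist')[:,:,::-1]; cv2.imwrite('pics/w8.png',im)
o=bot.get_obs();print(o['t'],o['eef_pos'],o['tool_rot'])
E
```

```text
10.95 [0.499  0.0645 0.024 ] [-0.0005  0.7473  0.6645  0.0014]
```

View pics/w8.png

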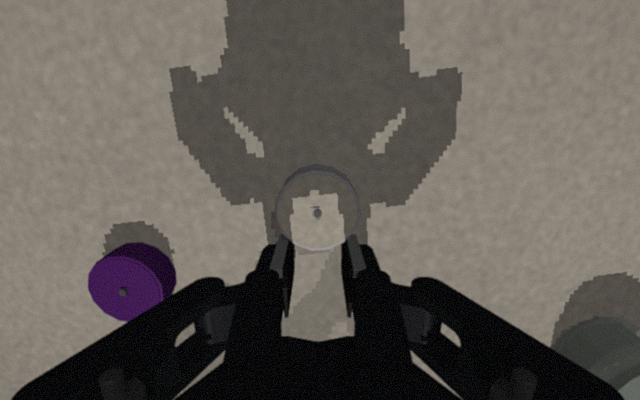

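Call:
drive_tool(increments="0.003 0.009 0 0;0.005 0.012 0 0;0.005 0.012 0 0;0.005 0.012 0 0;0.005 0.012 0 0;0.005 0.012 0 0;0.005 0.012 0 0;0.002 0.012 0 0;0.001 0.012 0 0;0.001 0.012 0 0;0.001 0.01 0 0;0.001 0.008 0 0")

```text
t: 11.95
eef_pos: [0.5372, 0.1964, 0.0237]
tool_rot: [-0.0, 0.748, 0.663, 0.0]
contact_force: [-0.3, -0.5, -0.0]
gripper_width: 0.283
```

```bash
python3 - <<'E'
from h import *
np.set_printoptions(precision=4,suppress=True)
im=bot.read_camera('wrist')[:,:,::-1]; cv2.imwrite('pics/w9.png',im)
o=bot.get_obs();print(o['t'],o['eef_pos'],o['tool_rot'])
E
```

```text
12.0 [0.5374 0.1982 0.0239] [-0.0006  0.7477  0.664   0.0008]
```

View pics/w9.png

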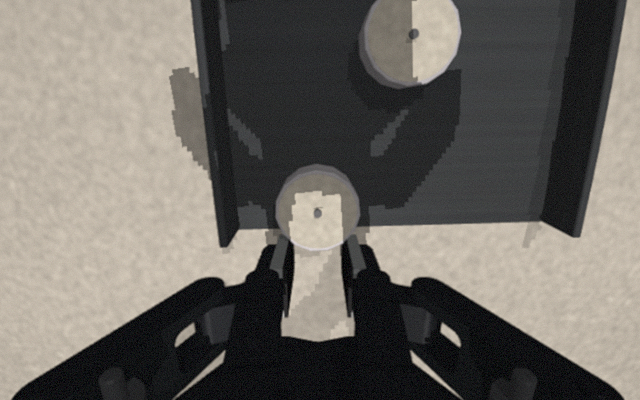

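Call:
drive_tool(increments="0.0005 0.005 0 0;0.0007 0.006 0 0;0.0007 0.006 0 0;0.0007 0.006 0 0;0.0007 0.006 0 0;0.0005 0.004 0 0;0 0 0 0")

```text
t: 12.58
eef_pos: [0.5413, 0.2292, 0.0238]
tool_rot: [-0.0, 0.748, 0.664, 0.0]
contact_force: [-0.4, 0.9, 0.1]
gripper_width: 0.284
```

```bash
python3 - <<'E'
from h import *
np.set_printoptions(precision=4,suppress=True)
im=bot.read_camera('wrist')[:,:,::-1]; cv2.imwrite('pics/w10.png',im)
o=bot.get_obs();print(o['t'],o['eef_pos'],o['tool_rot'])
E
```

```text
12.6333 [0.5412 0.2284 0.0237] [-0.0001  0.7483  0.6633  0.0002]
```

View pics/w10.png

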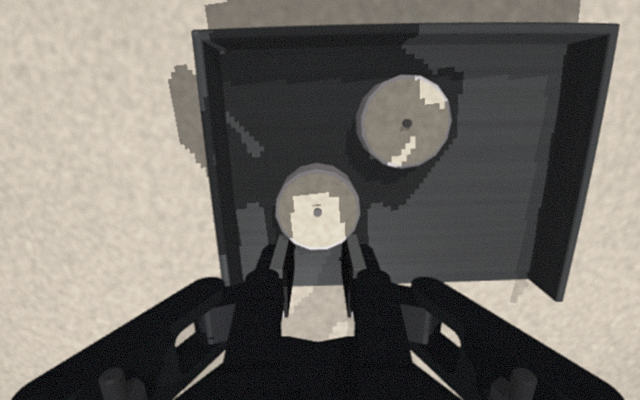

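Call:
drive_tool(increments="0 -0.01 0 0;0 -0.02 0 0;0 -0.03 0.02 0;0 -0.03 0.04 0.05;0.005 -0.04 0.02 0.05;0.01 -0.04 0 0.05;0.01 -0.04 0 0;0.01 -0.04 0 0;0.01 -0.04 0 0;0.01 -0.04 0 0;0.01 -0.04 0 0;0.01 -0.04 0 0")

```text
t: 13.63
eef_pos: [0.615, -0.178, 0.0955]
tool_rot: [-0.0, 0.697, 0.717, -0.0]
contact_force: [0.8, 1.3, 0.7]
gripper_width: 0.283
```

Call:
drive_tool(increments="0.01 -0.03 0 0;0.01 -0.03 0 0;0.01 -0.03 0 0;0 -0.02 0 0;0 0 0 0")

```text
t: 14.05
eef_pos: [0.6436, -0.2931, 0.0949]
tool_rot: [0.001, 0.7, 0.714, -0.002]
contact_force: [-2.0, -1.2, -0.6]
gripper_width: 0.28
```

```bash
python3 - <<'E'
from h import *
np.set_printoptions(precision=4,suppress=True)
im=bot.read_camera('wrist')[:,:,::-1]; cv2.imwrite('pics/w11.png',im)
o=bot.get_obs();print(o['t'],o['eef_pos'],o['tool_rot'])
print(p2w('top',[(484,107),(474,138),(515,153),(527,122)],.002))
E
```

```text
14.1 [ 0.6438 -0.2896  0.0949] [ 0.0002  0.6991  0.715  -0.0013]
[[ 0.7156 -0.3585  0.002 ]
 [ 0.6537 -0.3351  0.002 ]
 [ 0.6246 -0.4151  0.002 ]
 [ 0.6864 -0.4435  0.002 ]]
```

View pics/w11.png

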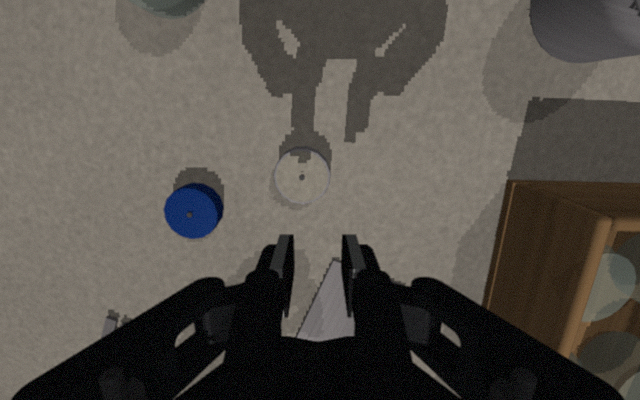

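```bash
python3 - <<'E'
from h import *
np.set_printoptions(precision=4,suppress=True)
o=bot.get_obs();print(o['t'],o['eef_pos'],o['tool_rot'])
print(p2w('wrist',[(302,177),(190,214)],.016),p2w('wrist',[(335,258)],.002))
E
```

```text
14.1 [ 0.6438 -0.2896  0.0949] [ 0.0002  0.6991  0.715  -0.0013]
[[ 0.6328 -0.2654  0.016 ]
 [ 0.5556 -0.2932  0.016 ]] [[ 0.6579 -0.3315  0.002 ]]
```

Call:
drive_tool(increments="-0.005 -0.0085 0 0;-0.005 -0.007 0 0;0 0 -0.03 0;0 0 -0.025 0;0 0 -0.016 0;0 0 0 0;0 0.004 0 0;0 0.005 0 0;-0.0005 0.005 0 0;-0.0005 0.006 0 0;-0.0005 0.006 0 0;-0.001 0.006 0 0")

```text
t: 15.1
eef_pos: [0.6335, -0.2667, 0.0247]
tool_rot: [0.0, 0.697, 0.718, 0.0]
contact_force: [0.1, 1.1, 0.8]
gripper_width: 0.276
```

```bash
python3 - <<'E'
from h import *
np.set_printoptions(precision=4,suppress=True)
im=bot.read_camera('wrist')[:,:,::-1]; cv2.imwrite('pics/w12.png',im)
o=bot.get_obs();print(o['t'],o['eef_pos'],o['tool_rot'])
E
```

```text
15.15 [ 0.6335 -0.265   0.0247] [-0.0005  0.6961  0.718   0.0005]
```

View pics/w12.png

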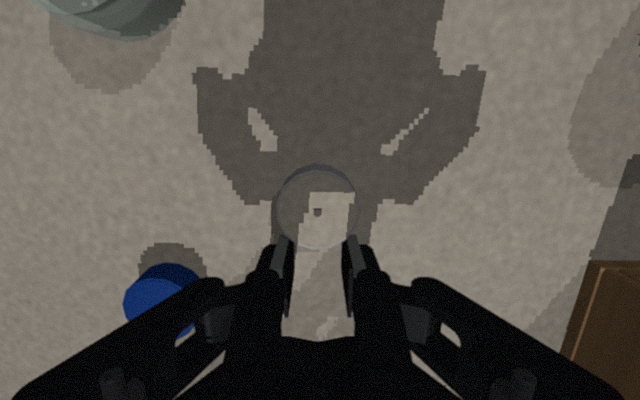

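Call:
drive_tool(increments="0 0.008 0 0;0 0.0125 0 0;0 0.0125 0 0;0 0.0125 0 0;0 0.0125 0 0;0 0.0125 0 0;0 0.0125 0 0;0 0.0125 0 0;0.001 0.011 0 0.07;-0.001 0.0105 0 0.07;-0.003 0.0095 0 0.07;-0.004 0.009 0 0.07")

```text
t: 16.15
eef_pos: [0.6266, -0.1306, 0.0246]
tool_rot: [0.0, 0.588, 0.809, 0.0]
contact_force: [0.8, 0.1, 0.2]
gripper_width: 0.283
```

```bash
python3 - <<'E'
from h import *
np.set_printoptions(precision=4,suppress=True)
im=bot.read_camera('wrist')[:,:,::-1]; cv2.imwrite('pics/w13.png',im)
o=bot.get_obs();print(o['t'],o['eef_pos'],o['tool_rot'])
print(p2w('wrist',[(317,212)],.016))
E
```

```text
16.2 [ 0.6257 -0.1283  0.0245] [-0.0008  0.5858  0.8105  0.0005]
[[ 0.6174 -0.1052  0.016 ]]
```

View pics/w13.png

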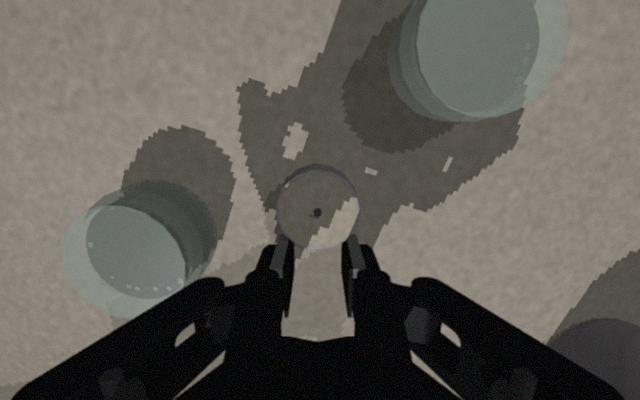

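Call:
drive_tool(increments="-0.0045 0.0085 0 0.06;-0.0045 0.0085 0 0.06;-0.0045 0.0085 0 0.06;-0.0065 0.008 0 0;-0.0065 0.008 0 0;-0.0065 0.008 0 0;-0.0065 0.008 0 0;-0.004 0.0095 0 0;-0.004 0.0095 0 0;-0.004 0.0095 0 0;-0.002 0.011 0 -0.06;-0.002 0.011 0 -0.06")

```text
t: 17.2
eef_pos: [0.5706, -0.0233, 0.0246]
tool_rot: [-0.0, 0.567, 0.824, 0.0]
contact_force: [-0.7, 0.3, 0.5]
gripper_width: 0.276
```

```bash
python3 - <<'E'
from h import *
np.set_printoptions(precision=4,suppress=True)
im=bot.read_camera('wrist')[:,:,::-1]; cv2.imwrite('pics/w14.png',im)
o=bot.get_obs();print(o['t'],o['eef_pos'],o['tool_rot'])
print(p2w('wrist',[(317,212)],.016))
E
```

```text
17.25 [ 0.5703 -0.0199  0.0247] [-0.0006  0.5667  0.8239  0.001 ]
[[0.561  0.0027 0.016 ]]
```

View pics/w14.png

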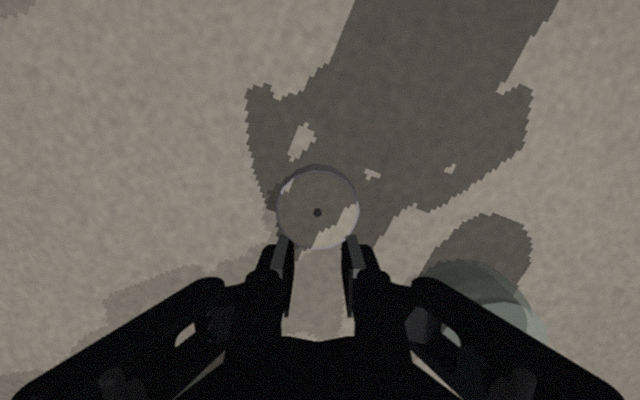

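Call:
drive_tool(increments="-0.002 0.012 0 0;-0.002 0.012 0 0;-0.001 0.0115 0 -0.07;-0.001 0.0115 0 -0.07;-0.001 0.0115 0 -0.07;-0.001 0.0115 0 -0.07;0.0025 0.0115 0 -0.07;0.0025 0.0115 0 -0.07;0.0025 0.0115 0 -0.07;0.0025 0.0115 0 -0.07;0.0045 0.0115 0 0;0.0045 0.0115 0 0")

```text
t: 18.25
eef_pos: [0.582, 0.1161, 0.0246]
tool_rot: [0.0, 0.77, 0.638, -0.0]
contact_force: [0.7, -0.0, 0.3]
gripper_width: 0.278
```

```bash
python3 - <<'E'
from h import *
np.set_printoptions(precision=4,suppress=True)
im=bot.read_camera('wrist')[:,:,::-1]; cv2.imwrite('pics/w15.png',im)
o=bot.get_obs();print(o['t'],o['eef_pos'],o['tool_rot'])
print(p2w('wrist',[(317,212)],.016))
E
```

```text
18.3 [0.5831 0.1195 0.0249] [-0.0005  0.7694  0.6387  0.0015]
[[0.5874 0.1434 0.016 ]]
```

View pics/w15.png

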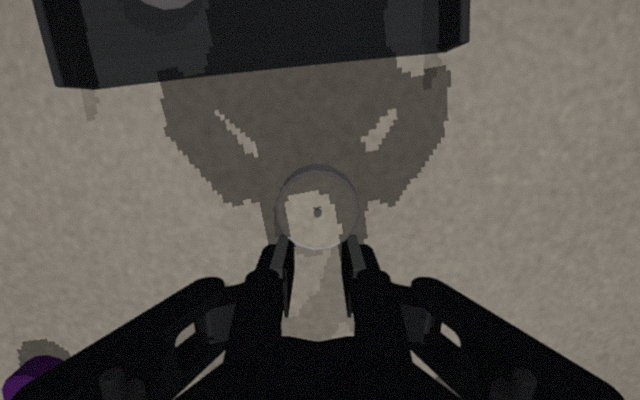

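Call:
drive_tool(increments="0.003 0.009 0 0;0.004 0.011 0 0;0.004 0.011 0 0;0.004 0.011 0 0;0.004 0.011 0 0;0.002 0.011 0 0;0.002 0.01 0 0;0.0015 0.009 0 0;0.0015 0.008 0 0;0.001 0.006 0 0;0.0005 0.003 0 0;0 0 0 0")

```text
t: 19.3
eef_pos: [0.6093, 0.2156, 0.0245]
tool_rot: [-0.0, 0.771, 0.637, 0.0]
contact_force: [0.3, -0.2, -0.5]
gripper_width: 0.282
```

```bash
python3 - <<'E'
from h import *
np.set_printoptions(precision=4,suppress=True)
im=bot.read_camera('wrist')[:,:,::-1]; cv2.imwrite('pics/w16.png',im)
o=bot.get_obs();print(o['t'],o['eef_pos'],o['tool_rot'],o['contact_force'])
print(p2w('wrist',[(317,212)],.016))
E
```

```text
19.35 [0.6094 0.2148 0.0245] [ 0.      0.7712  0.6366 -0.0001] [-0.6256 -0.9774 -0.7383]
[[0.6138 0.2388 0.016 ]]
```

View pics/w16.png

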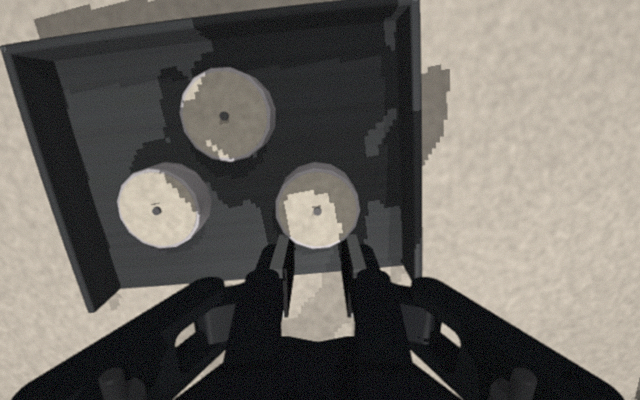

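Call:
drive_tool(increments="0.0005 0.003 0 0;0.0005 0.004 0 0;0 0 0 0;-0.001 -0.01 0 0;-0.002 -0.02 0 0;-0.002 -0.03 0.01 0;0 -0.03 0.03 0;0 -0.04 0.04 0;0 -0.04 0.02 0;0 -0.04 0 0;0 -0.04 0 0;0 0 0 0")

```text
t: 20.35
eef_pos: [0.6047, -0.0277, 0.1124]
tool_rot: [0.003, 0.776, 0.631, -0.002]
contact_force: [0.1, -1.3, -0.1]
gripper_width: 0.279
```

Call:
drive_tool(increments="0 -0.04 0.03 0;0 -0.04 0.03 0;0 -0.04 0.03 0;0 -0.04 0 0;0 -0.04 0 0;0 -0.02 0 0;0 0 0 0")

```text
t: 20.93
eef_pos: [0.6031, -0.2232, 0.1869]
tool_rot: [0.001, 0.775, 0.632, -0.002]
contact_force: [0.1, -0.1, 0.0]
gripper_width: 0.279
```

```bash
python3 - <<'E'
from h import *
np.set_printoptions(precision=4,suppress=True)
im=bot.read_camera('top')[:,:,::-1]; cv2.imwrite('pics/t17.png',im)
im=bot.read_camera('scene')[:,:,::-1]; cv2.imwrite('pics/s17.png',im)
o=bot.get_obs();print(o['t'],o['eef_pos'],o['contact_force'])
E
```

```text
21.0333 [ 0.6044 -0.216   0.1867] [ 0.2197  1.6405 -0.744 ]
```

View pics/t17.png

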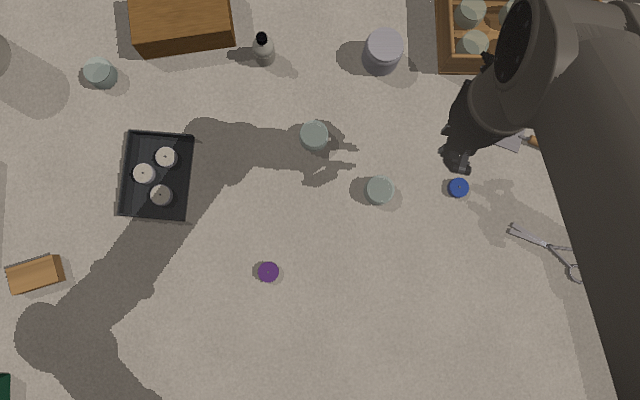

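View pics/s17.png

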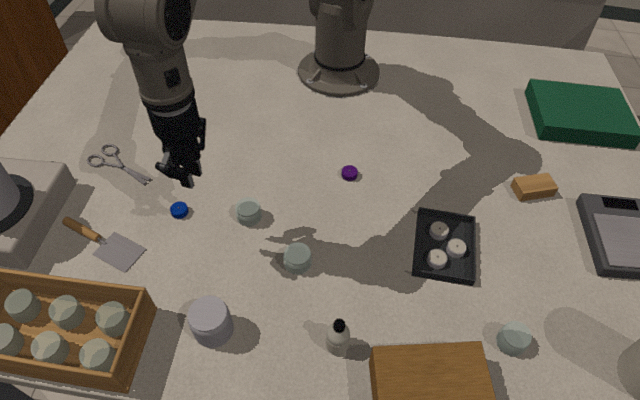

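The tray holds three upright tealights, at top-image pixels (165,157), (144,173) and (161,195). The jars (313,136 and 379,190), blue (458,187) and purple (268,272) look-alikes haven't moved. I'll do a numeric check, then hand in.

```bash
python3 - <<'E'
from h import *
np.set_printoptions(precision=4,suppress=True)
P=p2w('top',[(165.5,156.5),(144,173),(161.5,195)],.016)[:,:2]-[.581,.262]
a=-.087;R=np.array([[np.cos(a),np.sin(a)],[-np.sin(a),np.cos(a)]])
print((R@P.T).T)
a=cv2.imread('pics/top0.png',0);b=cv2.imread('pics/t17.png',0)
for x,y in [(379,190),(313,136)]:
    r=cv2.matchTemplate(b[y-25:y+25,x-25:x+25],a[y-16:y+16,x-16:x+16],cv2.TM_CCOEFF_NORMED);m=cv2.minMaxLoc(r);print(m[1],np.array(m[3])-9)
bot.hand_in()
E
```

```text
[[ 0.036  -0.0114]
 [ 0.0021  0.0246]
 [-0.0357 -0.0124]]
0.9964568614959717 [0 0]
0.6299972534179688 [0 0]
the job is handed in; nothing more can be done
```

All three tealights are in the tray, standing upright, and I handed the job in at about 21 s of the 72 s allowed. I swept each one along the bench between the partly open fingertips. The last one went in between the two jars.

Final checks, from the last top and scene pictures:

- **Tealight positions:** in the tray frame they sit at about (0.036, -0.011), (0.002, 0.025) and (-0.036, -0.012) m. All are within the limits, with the two nearest the open side over 30 mm inside it.
- **Jars:** neither shows any shift from the starting picture (0 pixels). The match for the jar at (313, 136) was weaker, 0.63 against 0.996, probably because the arm's shadow lay across it. It looks unmoved by eye as well.
- **Look-alikes:** the blue and purple ones show no movement by eye.
- **Contact:** the force readings after each move were about 2.5 N at most. The gripper was raised clear of everything before I handed in.

No check failed.

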